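# Lock the centrifuge lid

### The job

One of the two small bench centrifuges still has its lid sprung ajar. Set your fingertips in the slot of the turn-lock on that lid, press the lid fully down, keep it down and turn the lock a quarter turn clockwise (seen from above) to its stop, so that the lid stays shut when you take the fingers out. Do not grasp or lift anything, and leave the other centrifuge's lid and all loose things as they are.

Things in the scene. Friction and masses are not known exactly. Their poses are not given: they have to be found in the camera images.
- centrifuge_a: The small cream bench centrifuge whose lid is ajar: a fixed box 210 (x) x 190 (y) x 110 mm tall without the lid. Origin: centre of its underside, on the table. Its front (control strip) faces its -x; the lid is hinged along its far (+x) edge, hinge line at x = +97 mm, z = 110 mm.
- lid_a (a joint): Lid angle (rad) of centrifuge_a. 0 = shut, 0.12 = sprung ajar (lock about 17 mm up). Lid 8 mm thick, its top 118 mm above the table when shut. Bringing it down by pressing on the lock takes about 4 to 7 N, then it meets a firm stop at 0; let go unlocked, it springs up. Once locked it rises back about 2 mm at the front edge (to about 0.012 rad).
- slot_a: Slot of the turn-lock on that lid. Origin: centre of the slot's grey floor, on the lock's axis, 123 mm above the table when the lid is shut. Slot 28 mm wide, 14 mm deep, open at both ends, running along this frame's y right across the disc; z up out of the lid. Turns with the lock. Closed fingertips fit in either half, some 28 mm off the axis, and turn the lock by sweeping round the axis.
- lock_top_a (a point): Centre of the top of that turn-lock, a low black disc 92 mm in diameter, 19 mm high over the lid, the slot cut across it. With the lid shut its axis is vertical, at x = -42 mm, y = 0 in centrifuge_a's frame. Below the lid the lock carries a steel tongue, pointing along slot_a's -y.
- lock_a (a joint): Turn-lock angle (rad), growing clockwise seen from above. 0 = unlocked, slot left-right across the lid; 1.571 = locked, slot pointing front to hinge; firm stops at both. Starts at 0 to 0.35, stays where left, takes about 0.07 N m to turn. From about 1.1 rad on its tongue runs under the body's edge, if the lid is held fully down; else it misses and the lid cannot lock.
- centrifuge_b: The second, identical centrifuge, its lid already shut and locked. Origin and axes as for centrifuge_a. Left or right of the other.
- lid_b (a joint): Lid angle of centrifuge_b, shut (under 0.02 rad). Leave it.
- lock_b (a joint): Turn-lock angle of centrifuge_b, already locked at about 1.55. Leave it.
- jar: Bystander, loose: small lidded glass jar, 38 mm across, 55 mm tall, between the centrifuges. Origin: centre of its underside. Leave it alone.
- beaker: Bystander, loose: small glass beaker, 46 mm across, 60 mm tall, between the centrifuges. Origin: centre of its underside. Leave it alone.
- tape_roll: Bystander, loose: roll of paper tape lying flat, 70 mm across, 18 mm tall. Origin: centre of its underside. Leave it alone.
- marker: Bystander, loose: black marker pen lying down, 110 mm long, 14 mm thick. Origin: centre of its underside as it lies. Leave it alone.
- spatula: Bystander, loose: thin steel lab spatula lying down, 170 mm long, 10 mm wide. Origin: centre of its underside as it lies. Leave it alone.
- amber_bottle: Bystander, loose: amber bottle, 56 mm across, 130 mm tall, between the centrifuges. Origin: centre of its underside. Leave it alone.
- wash_bottle: Bystander, loose: clear bottle, 60 mm across, 150 mm tall, at the right. Origin: centre of its underside. Leave it alone.
- dish: Bystander, loose: white dish, 90 mm across, 16 mm tall, at the left. Origin: centre of its underside. Leave it alone.

How it is judged:
On the way, in this order (a step that is already met when the one before it is completed fails the run):
1. a fingertip stands on the slot's floor and presses the lid shut before the lock is turned home (contact force between the fingers and slot_a above 1 N and value of joint lid_a below 0.03 rad and value of joint lock_a below 1.3 rad), for 0.1 s.
2. the lock is turned to its stop with the lid shut (value of joint lock_a above 1.4 rad and value of joint lid_a below 0.03 rad), for 0.1 s.
At the end, for the whole second after the job is handed in: The lid of centrifuge_a is shut (under 0.03 rad) and stays so with nothing touching it, its lock stands at 1.4 rad or more (stop at 1.571), at rest; centrifuge_b is still shut and locked (lid under 0.03, lock over 1.4 rad); every loose thing is within 20 mm of its start (all of step 2 and value of joint lid_b below 0.03 rad and value of joint lock_b above 1.4 rad and not (velocity of joint any of lock_a, lid_a above 0.05 rad/s or velocity of joint lock_a below -0.05 rad/s) and distance of each of jar, beaker, tape_roll, marker, spatula, amber_bottle, wash_bottle, dish from where it was at the start of the episode below 0.02 m).
It fails at once if a loose thing is knocked about, lifted or carried (moved more than 40 mm or raised more than 25 mm) (distance of any of jar, beaker, tape_roll, marker, spatula, amber_bottle, wash_bottle, dish from where it was at the start of the episode above 0.04 m or height (world z) of any of jar, beaker, tape_roll, marker, spatula, amber_bottle, wash_bottle, dish above 0.025 m).
It fails at once if the other centrifuge's lock is turned back or its lid opened (value of joint lock_b below 1.3 rad or value of joint lid_b above 0.04 rad).
It also fails if it takes over 35 s, if anything falls off the work surface, if the arm or the gripper's body presses on something with over 40 N, if the wrist force passes 120 N, or if a joint passes its speed limit or range.

### The arm

A 6-joint arm with a two-finger parallel gripper is mounted at the origin on the work surface. World frame = base frame: x ahead of the robot, y to its left, z up, the work surface at z = 0. Lengths are in m, angles in rad, forces in N, time in s.
With the tool pointing down it reaches from about 0.3 to 0.775 m from the base axis. Payload 14.6 kg.
Tool frame: the origin (TCP) lies at the very end of the fingers, on their centre line; the grasp point (between the pads) lies arm.tcp_to_grasp behind it (arm.tcp_to_grasp is the distance from the TCP to the grasp point, in m); x points along the fingers, y is the direction in which the jaws open and shut, and the axes are right-handed (so a half turn about x gives the same grasp; the last joint's range is limited). The gripper opens to 94 mm and grips with 3 to 60 N. Pads are 16 mm wide; open, the fingers measure 119 mm over their backs; the gripper's body (75 mm by 177 mm) begins 78 mm behind the grasp point.
Start: joints at [-1.285, 0.3, 1.521, -0, 1.321, -0.067], TCP at [0.19, -0.516, 0.174] pointing down, gripper open.
Joint ranges: [-3.03, 3.03], [-0.79, 2.21], [0.23, 2.52], [-1.04, 4.18], [0, 3.07], [-2.55, 2.55]. Speed limits (rad/s): [2.22, 2.22, 2.57, 3.14, 3.14, 3.14].

### API

Orientations are given as [roll, pitch, yaw] about the fixed x, y, z axes, in that order (R = Rz(yaw) Ry(pitch) Rx(roll)).
In Python, from station import arm, snapshot gives the robot as it stands.
- The arm moves only by the tool play_rows, never from a script. Its argument "motion" is a list of rows, each an object of numbers: "x", "y", "z": the shift along the tool's x, y, z in cm; "spin": the turn about the tool's x in degrees. In form: [{"x": .., "y": .., "z": .., "spin": ..}, ...]. A call has 1 to 12 rows; each row shifts and turns the commanded pose from where the row before left it, along the tool's axes as they then stand; what a row does not reach is not made up. A row lasts 1/12 s, in which the tool goes at most 41.7 mm and 7.16 degrees, less where a joint would pass 70% of its speed; a pose out of reach is approached as far as the arm can. A call with a gripper value outside its range is refused whole. "jaw" is the closure in counts, from 0 (fully open) to 255 (shut), set as the call begins (left out, the last holds). The fingers move at their own pace and stop on an object; "force" is the grip in N (left out, the last holds). Time passes only in rows, so rows that do not move let the fingers close. It gives the time, the measured TCP pose, the force and the opening at its end, in the units of the state.
- arm.observe(): the state, without advancing time (a new reading comes with each control period).
- snapshot(name): name is "side" or "top"; returns a dict with "color" (420x560x3 uint8, red, green, blue), "z_map" (420x560 float32, m along the optical axis (not along the pixel's ray), 0 where there is no reading), "fov_y" (degrees; the focal length in pixels is half the picture's height over the tangent of half this angle, whatever the lens; pixels are square), "cx", "cy" (the principal point, pixels), "dist_coeffs" ([k1, k2, p1, p2, k3] as OpenCV has them; the pictures are not rectified), "camera_from_world" (4x4, takes a point from world to camera coordinates). Camera axes: x right, y up, looking along -z (the intrinsics and any distortion apply to the point x, -y, -z); pixel columns grow to the right and rows downward; lengths in m; the calibration is good to about 2 mm. A picture is of the moment at which its call begins.
- arm.job_done(): hands the job in, once; it reports no verdict.
The state is a dict: "time_s": time; "joints": joint angles; "qd": joint speeds; "effort": joint torques, N m; "position": TCP position; "ee_rot": TCP orientation; "ft_force": force on the tool from outside, world axes, zero at the start; "moment": the same for the moment, N m; "gripper_width": finger opening in m.
Only numpy, scipy, OpenCV 4.12 (cv2) and the standard library are available. Lean on these libraries where they do the work, as an engineer would, in place of code of your own. Each camera call takes 0.05 s, during which the arm holds its last target. There are 200 camera calls.

## Working session

There is one attempt and no reset: what is moved stays moved. The work goes in short steps, Python scripts to look and compute and a tool call to move; the robot and the scene stay as the last step left them, time stands still between calls to the robot, and variables do not carry over. Pictures are saved under pics/ and viewed, about 8 in all and at most 12, crops included, and the job is handed in when it is done.

Besides the shell and the picture viewer there is one more tool, called after "Call:" by a JSON object that holds its "method" and its "body". play_rows: Moves the arm, as the interface text tells. Its arguments: {"type":"object","properties":{"motion":{"type":"array","items":{"type":"object","properties":{"x":{"type":"number"},"y":{"type":"number"},"z":{"type":"number"},"spin":{"type":"number"}}}},"jaw":{"type":"number"},"force":{"type":"number"}},"required":["motion"]}

```bash
mkdir -p pics; ls
cat > h.py <<'E'
import numpy as np, cv2
from station import arm, snapshot
def cam(s):
    f=s["color"].shape[0]/2/np.tan(np.radians(s["fov_y"])/2)
    K=np.array([[f,0,s["cx"]],[0,f,s["cy"]],[0,0,1]]);return K,np.array(s["dist_coeffs"],float),np.array(s["camera_from_world"])
F=np.diag([1,-1,-1.])
def rays(s,px):
    K,d,T=cam(s);n=cv2.undistortPoints(np.array(px,float).reshape(-1,1,2),K,d)[:,0]
    v=np.c_[n,np.ones(len(n))]@F   # camera axes, depth 1
    R=T[:3,:3];return -R.T@T[:3,3], v@R
def plane(s,px,z):
    o,v=rays(s,px);return o+v*((z-o[2])/v[:,2])[:,None]
def depth(s,px):
    o,v=rays(s,px);p=np.array(px).round().astype(int);return o+v*s["z_map"][p[:,1],p[:,0]][:,None]
def proj(s,P):
    K,d,T=cam(s);c=(np.atleast_2d(P)@T[:3,:3].T+T[:3,3])@F
    return cv2.projectPoints(c,np.zeros(3),np.zeros(3),K,d)[0][:,0]
def save(s,n): cv2.imwrite("pics/"+n,s["color"][:,:,::-1])
E
python3 - <<'E'
from h import *
for n in("top","side"):
    s=snapshot(n);save(s,n+"0.png");np.save(n+"0.npy",s,allow_pickle=True);o,v=rays(s,[[280,210]]);print(n,o,v,s["fov_y"],s["dist_coeffs"])
o=arm.observe();print({k:np.round(v,3) for k,v in o.items()},arm.tcp_to_grasp)
E
```

```text
pics
top [0.3611569  0.02533506 1.48560358] [[ 0.14565785 -0.01104372 -0.98932735]] 53.351580863552535 [-0.02135106  0.          0.          0.          0.        ]
side [-0.02916089  0.630858    0.80371392] [[ 0.52133255 -0.57037775 -0.63480692]] 53.68360223249279 [0.01953174 0.         0.         0.         0.        ]
{'time_s': np.float64(0.1), 'joints': array([-1.285,  0.3  ,  1.521,  0.   ,  1.321, -0.067]), 'qd': array([ 0.002, -0.002, -0.002, -0.001,  0.001, -0.   ]), 'effort': array([ 0.0000e+00, -5.3265e+01, -3.5329e+01,  7.1000e-02,  2.4000e-02,
       -0.0000e+00]), 'position': array([ 0.19 , -0.516,  0.174]), 'ee_rot': array([-1.644,  1.57 ,  1.85 ]), 'ft_force': array([ 0.44 , -0.386, -0.157]), 'moment': array([-0.009,  0.037,  0.04 ]), 'gripper_width': np.float64(0.094)} 0.0188
```

View pics/top0.png

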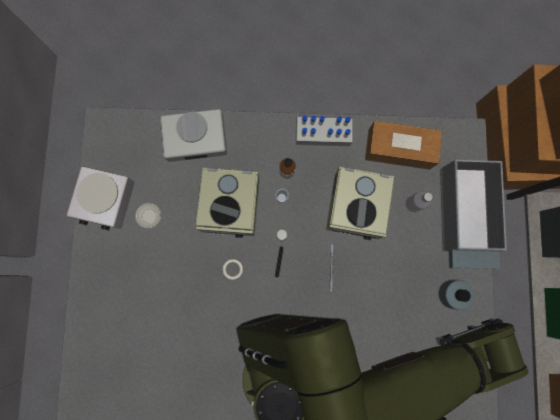

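View pics/side0.png

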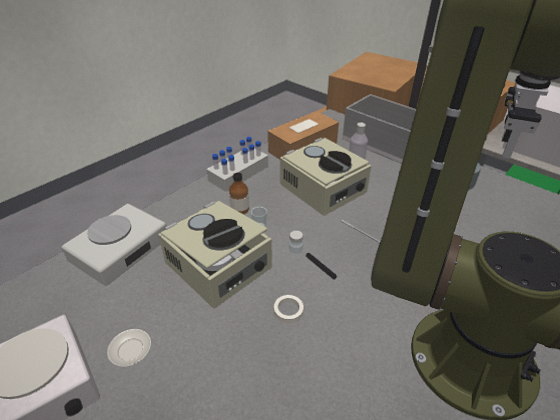

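The top view shows the left centrifuge at about (227,202), with its lock disc at (225,210) and the slot tilted. The right one, at (362,203), is locked, with its slot running front to hinge. The side view confirms that the left lid is ajar.

Run:
```python
from h import *
s=np.load("top0.npy",allow_pickle=True).item()
c=s["color"];x0,y0,x1,y1=190,160,265,245
hsv=cv2.cvtColor(c,cv2.COLOR_RGB2HSV)
m=np.zeros(c.shape[:2],np.uint8);m[y0:y1,x0:x1]=255
dark=((hsv[...,2]<45)&(m>0)).astype(np.uint8)
dark=cv2.morphologyEx(dark,cv2.MORPH_OPEN,np.ones((3,3)))
cs,_=cv2.findContours(dark,0,1);pts=np.vstack([k for k in cs if cv2.contourArea(k)>40 and abs(k[:,0].mean(0)-[225,210]).max()<15])
hull=cv2.convexHull(pts);e=cv2.fitEllipse(hull);print("disc",e,depth(s,[e[0]]))
P=plane(s,hull[:,0],.150);cc,r=cv2.minEnclosingCircle(P[:,:2].astype(np.float32));print("disc world",cc,r)
# slot: grey inside hull
mm=np.zeros_like(m);cv2.fillConvexPoly(mm,hull,1);mm=cv2.erode(mm,np.ones((3,3)))
g=(mm>0)&(hsv[...,2]>60);ys,xs=np.nonzero(g);Q=plane(s,np.c_[xs,ys],.138)[:,:2];q=Q.mean(0);u=np.linalg.svd(Q-q)[2][0];print("slot",len(Q),q,np.degrees(np.arctan2(u[1],u[0])))
Z=depth(s,np.c_[xs,ys])[:,2];print("slot z",np.percentile(Z,[5,50,95]))
# body
yel=((hsv[...,0]>18)&(hsv[...,0]<40)&(hsv[...,1]>50)&(hsv[...,2]>70)&(m>0))
ys,xs=np.nonzero(yel);D=depth(s,np.c_[xs,ys]);k=D[:,2]>.1;h=cv2.minAreaRect(D[k][:,:2].astype(np.float32));print("body",h,np.percentile(D[k][:,2],[5,50,95]))
crop=cv2.resize(c[y0:y1,x0:x1,::-1],None,fx=8,fy=7,interpolation=cv2.INTER_CUBIC);cv2.imwrite("pics/crop1.png",crop)
```

```text
disc ((224.4690704345703, 210.1119384765625), (26.89761734008789, 27.918500900268555), 21.565523147583008) [[0.55362359 0.19085873 0.1399821 ]]
disc world (0.5527034997940063, 0.18920104205608368) 0.04537194222211838
slot 163 [0.55569268 0.19064634] -106.20587134334367
slot z [0.13549038 0.13914076 0.14394905]Traceback (most recent call last):
  File "<stdin>", line 17, in <module>
  File "h.py", line 14, in depth
    o,v=rays(s,px);p=np.array(px).round().astype(int);return o+v*s["z_map"][p[:,1],p[:,0]][:,None]
        ~~~~^^^^^^
  File "h.py", line 8, in rays
    K,d,T=cam(s);n=cv2.undistortPoints(np.array(px,float).reshape(-1,1,2),K,d)[:,0]
                   ~~~~~~~~~~~~~~~~~~~^^^^^^^^^^^^^^^^^^^^^^^^^^^^^^^^^^^^^^^^
cv2.error: OpenCV(4.12.0) /io/opencv/modules/calib3d/src/undistort.dispatch.cpp:347: error: (-215:Assertion failed) CV_IS_MAT(_src) && CV_IS_MAT(_dst) && (_src->rows == 1 || _src->cols == 1) && (_dst->rows == 1 || _dst->cols == 1) && _src->cols + _src->rows - 1 == _dst->rows + _dst->cols - 1 && (CV_MAT_TYPE(_src->type) == CV_32FC2 || CV_MAT_TYPE(_src->type) == CV_64FC2) && (CV_MAT_TYPE(_dst->type) == CV_32FC2 || CV_MAT_TYPE(_dst->type) == CV_64FC2) in function 'cvUndistortPointsInternal'
```

Run:
```python
from h import *
from scipy.spatial.transform import Rotation as Ro
s=np.load("top0.npy",allow_pickle=True).item()
c=s["color"];x0,y0,x1,y1=190,160,265,245
hsv=cv2.cvtColor(c,cv2.COLOR_RGB2HSV);print(hsv[180,208],hsv[228,215],hsv[235,215],hsv[200,195])
m=np.zeros(c.shape[:2],bool);m[y0:y1,x0:x1]=1
yel=(hsv[...,1]>40)&(hsv[...,2]>80)&m
ys,xs=np.nonzero(yel);D=depth(s,np.c_[xs,ys]);k=D[:,2]>.1
print("body",cv2.minAreaRect(D[k][:,:2].astype(np.float32)),np.percentile(D[k][:,2],[5,50,95]))
cv2.imwrite("pics/crop1.png",cv2.resize(c[y0:y1,x0:x1,::-1],None,fx=7,fy=7,interpolation=cv2.INTER_CUBIC))
R=Ro.from_euler("xyz",arm.observe()["ee_rot"]).as_matrix();print(R.round(3))
```

```text
[ 30  43 153] [ 30  39 149] [30  5 97] [ 0  0 95]
body ((0.525423526763916, 0.17420512437820435), (0.3811121881008148, 0.22657619416713715), 11.453058242797852) [0.10946517 0.12747502 0.14123711]
[[-0.     0.345 -0.938]
 [ 0.001 -0.938 -0.345]
 [-1.    -0.001 -0.   ]]
```

```bash
sleep 1
```

```text
(no output)
```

View pics/crop1.png

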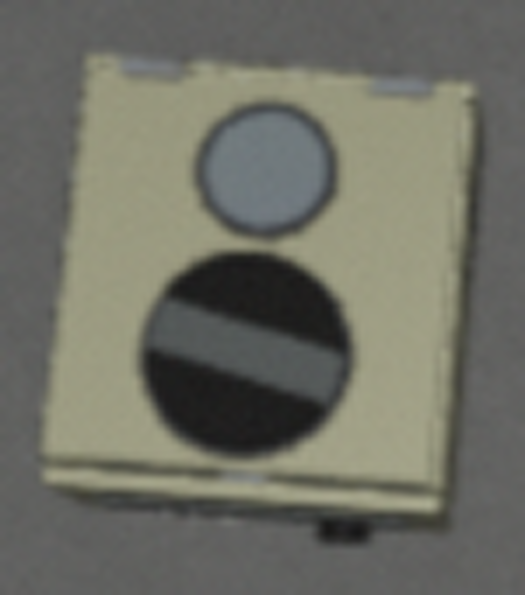

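The crop shows the disc at crop (247,353), its slot tilted right-end-down, and the lid rotated a few degrees clockwise.

Run:
```python
from h import *
s=np.load("top0.npy",allow_pickle=True).item()
q=lambda a,z:plane(s,[np.array(a)/7+[190-.43,160-.43]],z)[0,:2]
bl,br,fl,fr=q((88,57),.118),q((475,90),.118),q((45,462),.142),q((440,492),.142)
ang=lambda v:np.degrees(np.arctan2(v[1],v[0]))
print(bl,br,fl,fr,ang(bl-br)-90,ang(fl-fr)-90,ang(bl-fl),ang(br-fr),np.linalg.norm(bl-br),np.linalg.norm(fl-fr))
y=np.radians(np.mean([ang(bl-br)-90,ang(fl-fr)-90,ang(bl-fl),ang(br-fr)]));e=np.array([np.cos(y),np.sin(y)])
print("yaw",np.degrees(y))
d=q((247,353),.154);print("disc top",d,"shut axis",d-.0042*e, "floor", q((247,350),.1395)-.0025*e)
print("from hinge", ((bl+br)/2)-.139*e)
w=[q(a,.1395) for a in((168,322),(342,380))];print("slot ang",ang(w[1]-w[0]))
```

```text
[0.69824399 0.27511116] [0.6874823  0.08910626] [0.50021479 0.28026037] [0.49164883 0.09751205] -3.3112724172437566 -2.683659449868756 -1.4894851544712582 -2.457807047270328 0.18631595175138857 0.18294895755399365
yaw -2.4855560172135247
disc top [0.55202343 0.18790731] shut axis [0.54782738 0.18808946] floor [0.55301258 0.1898506 ]
from hinge [0.55399392 0.1881368 ]
slot ang -106.85220415279059
```

Call:
{"method": "play_rows", "body": {"motion": [{"x":-3},{"x":-3},{"x":-3},{"y":-2.57,"z":-2.84},{"y":-2.57,"z":-2.84},{"y":-2.57,"z":-2.84},{"y":-2.57,"z":-2.84},{"y":-2.57,"z":-2.84},{"y":-2.57,"z":-2.84},{"y":-2.57,"z":-2.84},{"y":-2.57,"z":-2.84},{"y":-2.57,"z":-2.84}], "jaw": 255, "force": 30}}

```text
schema error: expected keys x, y, z, spin
```

Call:
{"method": "play_rows", "body": {"motion": [{"y":-2.57,"z":-2.84},{"y":-2.57,"z":-2.84},{"y":-2.57,"z":-2.84},{"y":-2.57,"z":-2.84},{"y":-2.57,"z":-2.84},{"y":-2.57,"z":-2.84},{"y":-2.57,"z":-2.84},{"y":-2.57,"z":-2.84},{"y":-2.57,"z":-2.84},{"y":-2.57,"z":-2.84},{"y":-2.57,"z":-2.84}]}}

```text
schema error: expected keys x, y, z, spin
```

Call:
{"method": "play_rows", "body": {"motion": [{"spin":-7.1},{"spin":-7.1},{"spin":-7.1},{"spin":-7.1},{"spin":-7.1},{"spin":-7.1},{"spin":-7.1},{"spin":-7.1},{"spin":-7.1},{"spin":-7.1},{"spin":-7.1},{"spin":-7.1}]}}

```text
schema error: expected keys x, y, z, spin
```

Call:
{"method": "play_rows", "body": {"motion": [{"spin":-7.1},{"spin":-7.1},{"spin":-7.1},{"spin":-7.1},{"spin":-7.1},{"spin":-7.1},{"spin":-7.1},{"spin":-7.1},{"spin":-1.3},{}]}}

```text
schema error: expected keys x, y, z, spin
```

All four keys are required, so I'll resend in full.

Call:
{"method": "play_rows", "body": {"motion": [{"x":-3,"y":0,"z":0,"spin":0},{"x":-3,"y":0,"z":0,"spin":0},{"x":-3,"y":0,"z":0,"spin":0},{"x":0,"y":-2.57,"z":-2.84,"spin":0},{"x":0,"y":-2.57,"z":-2.84,"spin":0},{"x":0,"y":-2.57,"z":-2.84,"spin":0},{"x":0,"y":-2.57,"z":-2.84,"spin":0},{"x":0,"y":-2.57,"z":-2.84,"spin":0},{"x":0,"y":-2.57,"z":-2.84,"spin":0},{"x":0,"y":-2.57,"z":-2.84,"spin":0},{"x":0,"y":-2.57,"z":-2.84,"spin":0},{"x":0,"y":-2.57,"z":-2.84,"spin":0}], "jaw": 255, "force": 30}}

```text
time_s: 1.1
position: [0.3502, -0.2089, 0.2642]
ee_rot: [-2.999, 1.571, 0.495]
ft_force: [1.2, -0.2, 0.8]
gripper_width: 0.0178
```

Call:
{"method": "play_rows", "body": {"motion": [{"x":0,"y":-2.57,"z":-2.84,"spin":0},{"x":0,"y":-2.57,"z":-2.84,"spin":0},{"x":0,"y":-2.57,"z":-2.84,"spin":0},{"x":0,"y":-2.57,"z":-2.84,"spin":0},{"x":0,"y":-2.57,"z":-2.84,"spin":0},{"x":0,"y":-2.57,"z":-2.84,"spin":0},{"x":0,"y":-2.57,"z":-2.84,"spin":0},{"x":0,"y":-2.57,"z":-2.84,"spin":0},{"x":0,"y":-2.57,"z":-2.84,"spin":0},{"x":0,"y":-2.57,"z":-2.84,"spin":0},{"x":0,"y":-2.57,"z":-2.84,"spin":0}]}}

```text
time_s: 2.02
position: [0.5458, 0.1645, 0.2639]
ee_rot: [-0.062, 1.57, -2.851]
ft_force: [0.5, -0.6, 1.0]
gripper_width: 0.0005
```

Call:
{"method": "play_rows", "body": {"motion": [{"x":0,"y":0,"z":0,"spin":-7.1},{"x":0,"y":0,"z":0,"spin":-7.1},{"x":0,"y":0,"z":0,"spin":-7.1},{"x":0,"y":0,"z":0,"spin":-7.1},{"x":0,"y":0,"z":0,"spin":-7.1},{"x":0,"y":0,"z":0,"spin":-7.1},{"x":0,"y":0,"z":0,"spin":-7.1},{"x":0,"y":0,"z":0,"spin":-7.1},{"x":0,"y":0,"z":0,"spin":-7.1},{"x":0,"y":0,"z":0,"spin":-7.1},{"x":0,"y":0,"z":0,"spin":-7.1},{"x":0,"y":0,"z":0,"spin":-7.1}]}}

```text
time_s: 3.02
position: [0.5453, 0.1625, 0.2639]
ee_rot: [-1.642, 1.57, -2.937]
ft_force: [0.3, -0.4, -0.2]
gripper_width: 0.0001
```

Call:
{"method": "play_rows", "body": {"motion": [{"x":0,"y":0,"z":0,"spin":-7.1},{"x":0,"y":0,"z":0,"spin":-7.1},{"x":0,"y":0,"z":0,"spin":-7.1},{"x":0,"y":0,"z":0,"spin":-7.1},{"x":0,"y":0,"z":0,"spin":-7.1},{"x":0,"y":0,"z":0,"spin":-7.1},{"x":0,"y":0,"z":0,"spin":-7.1},{"x":0,"y":0,"z":0,"spin":-7.1},{"x":0,"y":0,"z":0,"spin":-1.3},{"x":0,"y":0,"z":0,"spin":0}]}}

```text
time_s: 3.85
position: [0.5454, 0.1625, 0.264]
ee_rot: [-2.668, 1.57, -2.957]
ft_force: [0.6, -0.5, 0.1]
gripper_width: 0.0007
```

Call:
{"method": "play_rows", "body": {"motion": [{"x":3,"y":0,"z":0,"spin":0},{"x":3,"y":0,"z":0,"spin":0},{"x":3,"y":0,"z":0,"spin":0},{"x":0,"y":0,"z":0,"spin":0}]}}

```text
time_s: 4.18
position: [0.5431, 0.1619, 0.1687]
ee_rot: [-2.626, 1.562, -2.918]
ft_force: [-0.3, 0.1, -0.8]
gripper_width: 0.0004
```

Run:
```python
from h import *
from scipy.spatial.transform import Rotation as Ro
o=arm.observe();R=Ro.from_euler("xyz",o["ee_rot"]).as_matrix();print(o["position"],R.round(3),np.degrees(np.arctan2(R[1,1],R[0,1])),o["joints"].round(2))
ims=[]
for n,P in(("top",(.55,.19,.15)),("side",(.55,.18,.16))):
    s=snapshot(n);u,v=proj(s,P)[0].astype(int);w=int(40 if n=="top" else 65)
    a=s["color"][v-w:v+w,u-w:u+w,::-1].copy();a=cv2.resize(a,(400,400),interpolation=cv2.INTER_CUBIC)
    k=400/(2*w);t=proj(s,o["position"])[0];t=((t-[u-w,v-w])*k).astype(int);cv2.circle(a,tuple(map(int,t)),3,(0,0,255),-1);ims.append(a)
cv2.imwrite("pics/near.png",np.hstack(ims))
```

```text
[0.54306048 0.16192975 0.16865215] [[-0.008  0.287  0.958]
 [-0.002  0.958 -0.288]
 [-1.    -0.004 -0.008]] 73.29153923206648 [ 0.23  0.35  1.47  0.    1.33 -1.05]
```

View pics/near.png

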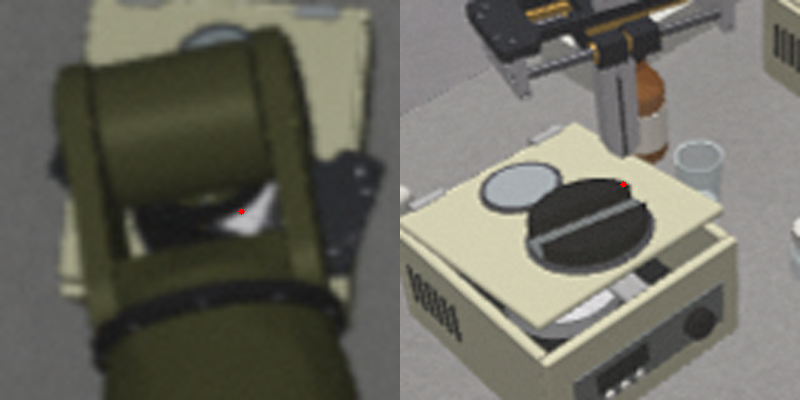

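The side view shows the fingertip at about crop (622,152), but the reported TCP projects to (623,184). I'll check the projection before going lower.

Run:
```python
from h import *
s=snapshot("side");o=arm.observe();print(o["time_s"],o["position"],o["ft_force"])
w=65;u,v=proj(s,(.55,.18,.16))[0].astype(int)
f=lambda P:((proj(s,P)[0]-[u-w,v-w])*400/130+[400,0]).round()
print("floor",f((.5535,.1895,.1395)),"tcp",f(o["position"]),"right lid front corner",f((.4916,.0975,.142)),"back right",f((.6875,.089,.118)))
# roundtrip and depth at finger tip pixels
for y in (120,135,145,150,155,160):
    px=np.array([(622-400),y])*130/400+[u-w,v-w];print(y,depth(s,[px]).round(4))
cv2.imwrite("pics/x.png",s["color"][v-w:v+w,u-w:u+w,::-1])
```

```text
4.3333 [0.54606462 0.16261433 0.17600109] [ 0.44494167 -0.01798501  1.35758676]
floor [590. 224.] tcp [619. 176.] right lid front corner [731. 200.] back right [577. 115.]
120 [[0.5369 0.163  0.2346]]
135 [[0.5368 0.1643 0.2215]]
145 [[0.5363 0.1655 0.213 ]]
150 [[0.5387 0.1639 0.206 ]]
155 [[0.6079 0.1075 0.1281]]
160 [[0.6027 0.1122 0.1285]]
```

Run:
```python
from h import *
s0=np.load("side0.npy",allow_pickle=True).item();t=proj(s0,(.19,-.516,.174))[0];print(t)
a=s0["color"][90:190,460:560,::-1].copy();a=cv2.resize(a,(400,400),interpolation=cv2.INTER_CUBIC);cv2.circle(a,tuple(int(q) for q in (t-[460,90])*4),4,(0,0,255),-1)
s=snapshot("side");o=arm.observe();t=proj(s,o["position"])[0];u,v=t.astype(int);b=cv2.resize(s["color"][v-40:v+20,u-30:u+30,::-1],(400,400),interpolation=cv2.INTER_CUBIC)
cv2.circle(b,tuple(int(q) for q in (t-[u-30,v-40])*400/60),4,(0,0,255),-1)
cv2.imwrite("pics/tips.png",np.hstack([a,b]));print(o["position"])
```

```text
[500.11691165 158.94815272]
[0.54633432 0.16265546 0.17648492]
```

View pics/tips.png

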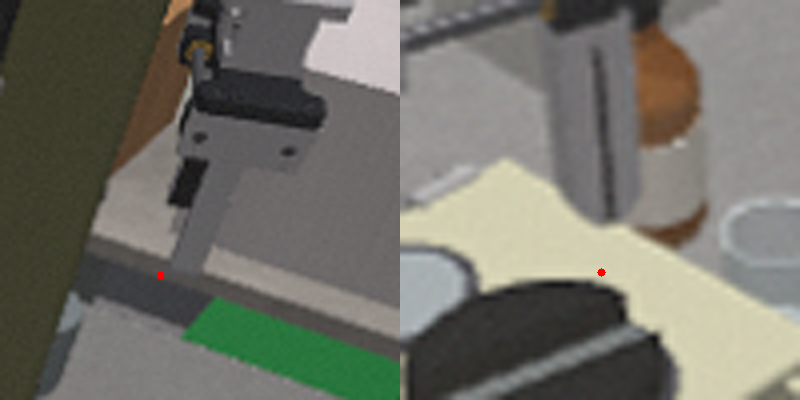

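Lateral position agrees: the finger's front face is at x≈0.537, as expected. In height, the visible tip is about 2–3 cm above the reported TCP. I'll descend gently and let the force readings decide.

Call:
{"method": "play_rows", "body": {"motion": [{"x":0.5,"y":0,"z":0,"spin":0},{"x":0.5,"y":0,"z":0,"spin":0},{"x":0.5,"y":0,"z":0,"spin":0},{"x":0.5,"y":0,"z":0,"spin":0},{"x":0,"y":0,"z":0,"spin":0},{"x":0,"y":0,"z":0,"spin":0}]}}

```text
time_s: 4.88
position: [0.5453, 0.1625, 0.154]
ee_rot: [-2.614, 1.57, -2.902]
ft_force: [-0.3, -0.5, 0.1]
gripper_width: 0.0006
```

```bash
cat > look.py <<'E'
from h import *
import sys
s=snapshot("side");o=arm.observe();t=proj(s,o["position"])[0];u,v=proj(s,(.55,.18,.16))[0].astype(int);w=45
b=cv2.resize(s["color"][v-w:v+w,u-w:u+w,::-1],(560,560),interpolation=cv2.INTER_CUBIC)
cv2.circle(b,tuple(int(q) for q in (t-[u-w,v-w])*560/90),3,(0,0,255),-1);cv2.imwrite("pics/"+sys.argv[1],b)
print(o["time_s"],o["position"].round(4) if hasattr(o["position"],"round") else o["position"],o["ft_force"],o["moment"])
m=[]
for z in np.arange(.13,.26,.005):
    p=proj(s,(o["position"][0]-.008,o["position"][1]+.002,z));m.append((round(float(z),3),depth(s,p)[0].round(3).tolist()))
print(*m,sep="\n")
E
python3 look.py l1.png
```

```text
4.9333 [0.5455 0.1625 0.1543] [ 0.39543676 -0.32026459  0.21659727] [ 0.03285001 -0.09604968  0.00504416]
(0.13, [0.514, 0.184, 0.158])
(0.135, [0.519, 0.18, 0.157])
(0.14, [0.523, 0.176, 0.157])
(0.145, [0.529, 0.171, 0.155])
(0.15, [0.547, 0.157, 0.139])
(0.155, [0.55, 0.154, 0.14])
(0.16, [0.557, 0.148, 0.138])
(0.165, [-0.029, 0.631, 0.804])
(0.17, [0.558, 0.147, 0.147])
(0.175, [0.58, 0.13, 0.128])
(0.18, [0.584, 0.126, 0.129])
(0.185, [0.537, 0.165, 0.186])
(0.19, [0.536, 0.166, 0.192])
(0.195, [0.536, 0.166, 0.196])
(0.2, [0.539, 0.163, 0.199])
(0.205, [0.536, 0.165, 0.206])
(0.21, [0.538, 0.164, 0.21])
(0.215, [0.537, 0.165, 0.215])
(0.22, [0.535, 0.166, 0.222])
(0.225, [0.538, 0.164, 0.224])
(0.23, [0.539, 0.163, 0.229])
(0.235, [0.536, 0.166, 0.236])
(0.24, [0.536, 0.166, 0.242])
(0.245, [0.537, 0.165, 0.245])
(0.25, [0.537, 0.165, 0.251])
(0.255, [0.54, 0.163, 0.253])
```

View pics/l1.png

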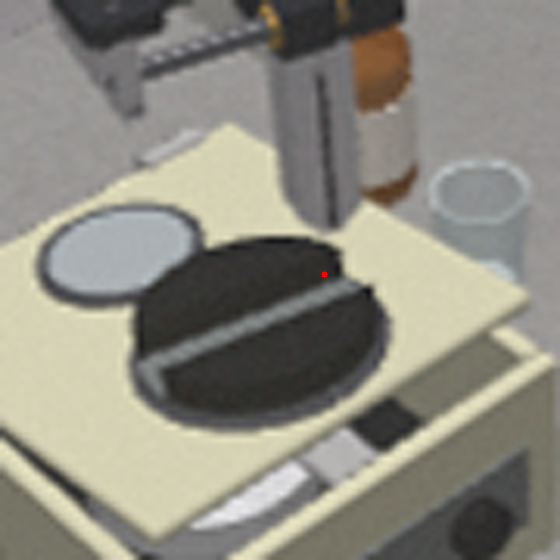

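The fingertip is at image (330,225), z≈0.182. The TCP reading is 28 mm lower, so the offset is constant. The tip sits above the slot's right half, so I'll continue down watching force. Floor contact should come at a reading of about 0.111, and lid shut at about 0.095.

Call:
{"method": "play_rows", "body": {"motion": [{"x":1,"y":0,"z":0,"spin":0},{"x":1,"y":0,"z":0,"spin":0},{"x":0.5,"y":0,"z":0,"spin":0},{"x":0.5,"y":0,"z":0,"spin":0},{"x":0,"y":0,"z":0,"spin":0},{"x":0,"y":0,"z":0,"spin":0}]}}

```text
time_s: 5.43
position: [0.5454, 0.1625, 0.124]
ee_rot: [-2.596, 1.57, -2.884]
ft_force: [-0.6, 0.4, 0.4]
gripper_width: 0.0006
```

Call:
{"method": "play_rows", "body": {"motion": [{"x":0.4,"y":0,"z":0,"spin":0},{"x":0.4,"y":0,"z":0,"spin":0},{"x":0.4,"y":0,"z":0,"spin":0},{"x":0,"y":0,"z":0,"spin":0},{"x":0,"y":0,"z":0,"spin":0}]}}

```text
time_s: 5.85
position: [0.5454, 0.1625, 0.112]
ee_rot: [-2.664, 1.57, -2.952]
ft_force: [0.3, -0.6, 0.3]
gripper_width: 0.0001
```

```bash
python3 look.py l2.png|head -1
```

```text
5.9 [0.5455 0.1625 0.1122] [-0.28012868  0.35488975  0.20655483] [-0.00690268 -0.1639229  -0.00971526]
```

View pics/l2.png

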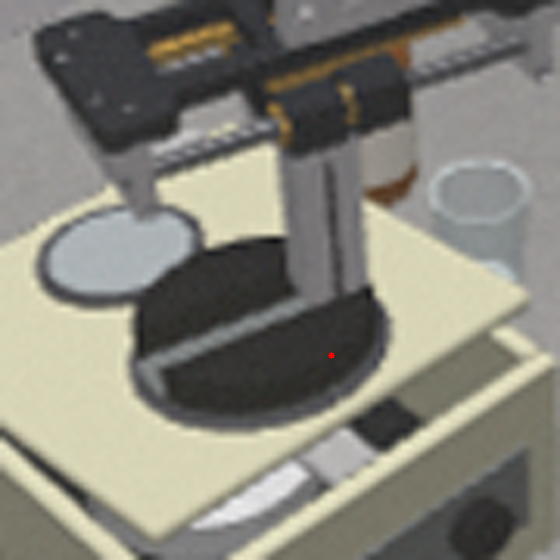

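The finger now sits in the slot's right half at about (330,295), just above the floor. Pressing down next.

Call:
{"method": "play_rows", "body": {"motion": [{"x":0.3,"y":0,"z":0,"spin":0},{"x":0.3,"y":0,"z":0,"spin":0},{"x":0.3,"y":0,"z":0,"spin":0},{"x":0,"y":0,"z":0,"spin":0},{"x":0,"y":0,"z":0,"spin":0}]}}

```text
time_s: 6.32
position: [0.5454, 0.1624, 0.1032]
ee_rot: [-2.39, 1.571, -2.678]
ft_force: [-2.4, -1.2, 5.6]
gripper_width: 0.0001
```

Call:
{"method": "play_rows", "body": {"motion": [{"x":0.2,"y":0,"z":0,"spin":0},{"x":0.2,"y":0,"z":0,"spin":0},{"x":0.2,"y":0,"z":0,"spin":0},{"x":0,"y":0,"z":0,"spin":0},{"x":0,"y":0,"z":0,"spin":0}]}}

```text
time_s: 6.73
position: [0.5454, 0.1624, 0.0972]
ee_rot: [-2.21, 1.57, -2.498]
ft_force: [-4.1, -1.8, 4.5]
gripper_width: 0.0005
```

Call:
{"method": "play_rows", "body": {"motion": [{"x":0.1,"y":0,"z":0,"spin":0},{"x":0.1,"y":0,"z":0,"spin":0},{"x":0,"y":0,"z":0,"spin":0},{"x":0,"y":0,"z":0,"spin":0}]}}

```text
time_s: 7.07
position: [0.5454, 0.1624, 0.0953]
ee_rot: [-1.866, 1.571, -2.153]
ft_force: [-3.4, -1.5, 5.0]
gripper_width: 0.0003
```

Call:
{"method": "play_rows", "body": {"motion": [{"x":0.1,"y":0,"z":0,"spin":0},{"x":0,"y":0,"z":0,"spin":0},{"x":0,"y":0,"z":0,"spin":0}]}}

```text
time_s: 7.32
position: [0.5455, 0.1625, 0.0943]
ee_rot: [0.363, 1.571, 0.075]
ft_force: [-2.3, -1.9, 4.3]
gripper_width: 0.0008
```

Not at the stop yet.

Call:
{"method": "play_rows", "body": {"motion": [{"x":0.1,"y":0,"z":0,"spin":0},{"x":0,"y":0,"z":0,"spin":0},{"x":0,"y":0,"z":0,"spin":0}]}}

```text
time_s: 7.57
position: [0.5455, 0.1625, 0.0933]
ee_rot: [0.354, 1.571, 0.066]
ft_force: [-2.8, -1.5, 4.1]
gripper_width: 0.0001
```

Call:
{"method": "play_rows", "body": {"motion": [{"x":0.1,"y":0,"z":0,"spin":0},{"x":0,"y":0,"z":0,"spin":0},{"x":0,"y":0,"z":0,"spin":0}]}}

```text
time_s: 7.82
position: [0.5455, 0.1625, 0.0923]
ee_rot: [0.756, 1.571, 0.468]
ft_force: [-1.9, -1.8, 5.4]
gripper_width: 0.0005
```

Run:
```python
from h import *
for n in ["side"]:
    s=snapshot(n)
    # lid front edge: right front corner heights along right/front region
    for q in [(.497,.11),(.495,.15),(.50,.24),(.50,.26),(.56,.25),(.60,.26)]:
        print(q,[depth(s,proj(s,(*q,z)))[0].round(4).tolist() for z in(.118,)])
print(arm.observe()["ft_force"])
```

```text
(0.497, 0.11) [[0.4955, 0.1115, 0.12]]
(0.495, 0.15) [[0.4958, 0.1493, 0.1169]]
(0.5, 0.24) [[0.5006, 0.2395, 0.1172]]
(0.5, 0.26) [[0.5006, 0.2596, 0.1172]]
(0.56, 0.25) [[0.5616, 0.249, 0.1161]]
(0.6, 0.26) [[0.6016, 0.259, 0.1162]]
[-3.23694437 -1.95925534  4.51618528]
```

The lid top reads about 0.117, so it's practically shut. I'll press on to find the firm stop.

Call:
{"method": "play_rows", "body": {"motion": [{"x":0.1,"y":0,"z":0,"spin":0},{"x":0,"y":0,"z":0,"spin":0},{"x":0,"y":0,"z":0,"spin":0}]}}

```text
time_s: 8.12
position: [0.5458, 0.1625, 0.0919]
ee_rot: [0.417, 1.57, 0.13]
ft_force: [-3.4, -2.1, 8.8]
gripper_width: 0.0004
```

Call:
{"method": "play_rows", "body": {"motion": [{"x":0.05,"y":0,"z":0,"spin":0},{"x":0,"y":0,"z":0,"spin":0},{"x":0,"y":0,"z":0,"spin":0}]}}

```text
time_s: 8.37
position: [0.5459, 0.1625, 0.0917]
ee_rot: [0.41, 1.569, 0.122]
ft_force: [-3.9, -3.2, 11.8]
gripper_width: 0.0005
```

The firm stop is reached at reading 0.0917 with 12 N. Now I'll compute the sweep arc in tool axes.

Run:
```python
import numpy as np
A=np.array([.551,.1885]);p=np.array([.5455,.1625]);yaw=73.3
N=20
phi=np.linspace(-102,-197,N+1)[1:];r=np.linspace(26.6,28,N+1)[1:]/1000
Y=np.linspace(73.3,-2.5,N+1)
for i in range(N):
    t=A+r[i]*np.array([np.cos(np.radians(phi[i])),np.sin(np.radians(phi[i]))]);d=t-p;p=t
    a=np.radians(Y[i]);y=np.array([np.cos(a),np.sin(a)]);z=np.array([np.sin(a),-np.cos(a)])
    print(i,(d@y*100).round(2),(d@z*100).round(2),t.round(4))
```

```text
0 -0.02 -0.22 [0.5433 0.163 ]
1 -0.01 -0.22 [0.5412 0.1636]
2 -0.01 -0.22 [0.5391 0.1645]
3 -0.0 -0.22 [0.5372 0.1655]
4 -0.0 -0.22 [0.5353 0.1666]
5 0.0 -0.22 [0.5335 0.168 ]
6 0.01 -0.22 [0.5318 0.1694]
7 0.01 -0.22 [0.5302 0.171 ]
8 0.01 -0.23 [0.5288 0.1728]
9 0.02 -0.23 [0.5275 0.1746]
10 0.02 -0.23 [0.5263 0.1766]
11 0.03 -0.23 [0.5254 0.1787]
12 0.03 -0.23 [0.5246 0.1808]
13 0.03 -0.23 [0.524 0.183]
14 0.04 -0.23 [0.5235 0.1853]
15 0.04 -0.23 [0.5233 0.1875]
16 0.05 -0.23 [0.5232 0.1898]
17 0.05 -0.23 [0.5234 0.1921]
18 0.05 -0.23 [0.5237 0.1944]
19 0.06 -0.22 [0.5242 0.1967]
```

Call:
{"method": "play_rows", "body": {"motion": [{"x":0.05,"y":0,"z":0,"spin":0},{"x":0,"y":0,"z":0,"spin":0}]}}

```text
time_s: 8.53
position: [0.5461, 0.1625, 0.0916]
ee_rot: [0.378, 1.569, 0.091]
ft_force: [-5.2, -3.0, 15.1]
gripper_width: 0.0005
```

Call:
{"method": "play_rows", "body": {"motion": [{"x":0,"y":-0.02,"z":-0.22,"spin":3.8},{"x":0,"y":-0.01,"z":-0.22,"spin":3.8},{"x":0,"y":-0.01,"z":-0.22,"spin":3.8},{"x":0,"y":0,"z":-0.22,"spin":3.8},{"x":0,"y":0,"z":-0.22,"spin":3.8},{"x":0,"y":0,"z":0,"spin":0}]}}

```text
time_s: 9.03
position: [0.5364, 0.1665, 0.0917]
ee_rot: [0.626, 1.567, 0.002]
ft_force: [-1.1, -4.2, 12.5]
gripper_width: 0.0007
```

Call:
{"method": "play_rows", "body": {"motion": [{"x":0,"y":0,"z":-0.22,"spin":3.8},{"x":0,"y":0.01,"z":-0.22,"spin":3.8},{"x":0,"y":0.01,"z":-0.22,"spin":3.8},{"x":0,"y":0.01,"z":-0.23,"spin":3.8},{"x":0,"y":0.02,"z":-0.23,"spin":3.8},{"x":0,"y":0,"z":0,"spin":0}]}}

```text
time_s: 9.53
position: [0.5285, 0.1745, 0.0916]
ee_rot: [0.981, 1.568, 0.025]
ft_force: [-2.5, -2.9, 12.6]
gripper_width: 0.0008
```

Call:
{"method": "play_rows", "body": {"motion": [{"x":0,"y":0.02,"z":-0.23,"spin":3.8},{"x":0,"y":0.03,"z":-0.23,"spin":3.8},{"x":0,"y":0.03,"z":-0.23,"spin":3.8},{"x":0,"y":0.03,"z":-0.23,"spin":3.8},{"x":0,"y":0.04,"z":-0.23,"spin":3.8},{"x":0,"y":0,"z":0,"spin":0}]}}

```text
time_s: 10.03
position: [0.5243, 0.1855, 0.0916]
ee_rot: [1.4, 1.568, 0.113]
ft_force: [-3.1, -2.3, 13.7]
gripper_width: 0.0006
```

Call:
{"method": "play_rows", "body": {"motion": [{"x":0,"y":0.04,"z":-0.23,"spin":3.8},{"x":0,"y":0.05,"z":-0.23,"spin":3.8},{"x":0,"y":0.05,"z":-0.23,"spin":3.8},{"x":0,"y":0,"z":0,"spin":0}]}}

```text
time_s: 10.37
position: [0.5241, 0.1927, 0.0916]
ee_rot: [1.689, 1.568, 0.203]
ft_force: [-2.7, -1.5, 14.6]
gripper_width: 0.0006
```

Call:
{"method": "play_rows", "body": {"motion": [{"x":0,"y":0.05,"z":-0.23,"spin":3.8},{"x":0,"y":0.05,"z":-0.22,"spin":3.6},{"x":0,"y":0,"z":0,"spin":0},{"x":0,"y":0,"z":0,"spin":0}]}}

```text
time_s: 10.7
position: [0.525, 0.1967, 0.0916]
ee_rot: [1.568, 1.568, -0.043]
ft_force: [-2.9, -4.5, 13.8]
gripper_width: 0.0003
```

Call:
{"method": "play_rows", "body": {"motion": [{"x":0,"y":0,"z":-0.15,"spin":0},{"x":0,"y":0,"z":0,"spin":0},{"x":0,"y":0,"z":0,"spin":0}]}}

```text
time_s: 10.95
position: [0.5252, 0.1977, 0.0915]
ee_rot: [1.286, 1.568, -0.325]
ft_force: [-1.5, -9.0, 14.3]
gripper_width: 0.0007
```

Call:
{"method": "play_rows", "body": {"motion": [{"x":0,"y":0,"z":-0.1,"spin":0},{"x":0,"y":0,"z":0,"spin":0},{"x":0,"y":0,"z":0,"spin":0}]}}

```text
time_s: 11.2
position: [0.5252, 0.1979, 0.0915]
ee_rot: [0.881, 1.568, -0.73]
ft_force: [-2.5, -14.1, 15.1]
gripper_width: 0.0004
```

```bash
python3 look.py l3.png|head -1
```

```text
11.25 [0.5252 0.1979 0.0915] [ -2.68193259 -13.78881768  16.22192554] [-2.75172739  0.3786577  -0.03593409]
```

View pics/l3.png

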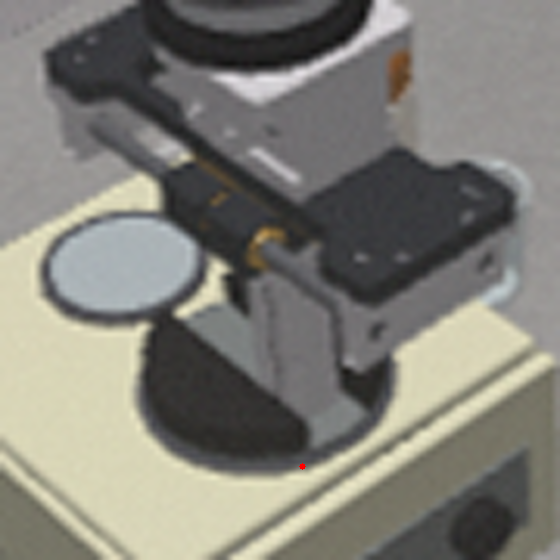

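The slot now points front to hinge, the lid is flush, and lateral force rose to 14 N with no further motion, so it's at the stop. I'll take off the side load, lift out and check.

Call:
{"method": "play_rows", "body": {"motion": [{"x":0,"y":0,"z":0.2,"spin":0},{"x":-0.2,"y":0,"z":0.2,"spin":0},{"x":-0.5,"y":0,"z":0,"spin":0},{"x":-1,"y":0,"z":0,"spin":0},{"x":-2,"y":0,"z":0,"spin":0},{"x":-3,"y":0,"z":0,"spin":0},{"x":-3,"y":0,"z":0,"spin":0},{"x":-3,"y":0,"z":0,"spin":0},{"x":-3,"y":0,"z":0,"spin":0},{"x":0,"y":0,"z":0,"spin":0}]}}

```text
time_s: 12.08
position: [0.5255, 0.196, 0.2538]
ee_rot: [1.91, 1.562, 0.299]
ft_force: [0.0, -0.4, 0.1]
gripper_width: 0.0004
```

```bash
python3 look.py l4.png|head -1
python3 - <<'E'
from h import *
s=snapshot("side")
for q in [(.497,.11),(.495,.15),(.50,.24),(.50,.26)]: print(q,depth(s,proj(s,(*q,.118)))[0].round(4))
E
```

```text
12.1333 [0.5249 0.1958 0.2506] [-0.32141672 -0.02094608 -0.51792521] [-0.04664401 -0.1013576   0.03930955]
(0.497, 0.11) [0.4965 0.1105 0.1187]
(0.495, 0.15) [0.4953 0.1498 0.1177]
(0.5, 0.24) [0.4991 0.2406 0.1191]
(0.5, 0.26) [0.5004 0.2597 0.1175]
```

View pics/l4.png

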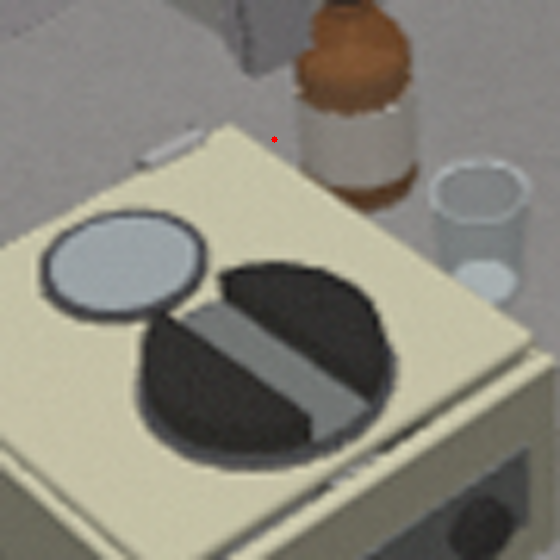

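The fingers are out. The lid stays down with front heights of about 0.118, and the slot runs front to hinge.

```bash
python3 -c "
from station import arm
print(arm.job_done())"
```

```text
the job is handed in; nothing more can be done
None
```

The left centrifuge's lid is shut and its lock is turned to the stop; I handed the job in at about 12 s, and no verdict was reported.

**What I did:** I put the closed fingertips in the right half of the slot and pressed the lid down to its firm stop, with 12–15 N on it. I then swept the lock clockwise until it stopped moving, where the side force had risen to 14 N. After that I took off the side load and lifted straight out.

**Last checks:**
- **Lid:** its front edge stayed at about 0.118 m with nothing touching it.
- **Lock:** in the picture the slot runs front to hinge. I judged the angle from that and from the stop force, because the joint values cannot be read.
- **Loose things:** I did not measure them at the end. The amber bottle and beaker looked unmoved in the close-up, and no unexpected contact force appeared in the readings at the end of each move.
- **Other centrifuge:** the gripper passed high over that side on the way in. I did not look at it again afterwards.

**Disagreement:** the visible fingertip was about 28 mm higher than the reported TCP when the fingers were closed. I went by the force and the depth pictures for height instead.

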